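Right the stain bottle, then hold the chair leg up along the row

TASK

I am about to match a chair leg against our wood stains. Stand the stain bottle that has tipped against the tray's end board upright in that end place and let go of it; then draw the longer of the two turned legs out of the sloping rack and hold it level, lengthwise along the row of bottles, over the middle of the tray and some 5 to 10 cm above the caps, and finish there still gripping it, with nothing else carrying it. Leave the other bottles, the short leg and everything else on the bench as they are.

Things in the scene. Friction and masses are not known exactly. Their poses are not given: they have to be found in the camera images.
- tray: Fixed wooden tray, 68 (x) x 301 (y) mm. Origin under its centre; y along the bottle row, z up. Floor 6 mm thick, side lips 14 mm high, 56 mm apart inside. Four places in a row, each 62 mm long, parted by cross bars 7 mm high (the one by the end place 28 mm wide, the others 5). At the -y end an end board 40 mm wide, 10 mm thick, its top 81 mm above the bench.
- tray_place (a point): Centre of the floor of the end place of the tray, next to the end board, where the tipped bottle belongs (6 mm above the bench). Clear length 62 mm along y, 56 mm along x.
- tray_mid (a point): Middle of the tray on its floor, 6 mm above the bench, axes as the tray's.
- fallen_bottle: The tipped one of four equal bottles: amber glass, paper label, black cap; 140 mm tall, body 44 mm diameter up to 100 mm, neck 24 mm, cap 28 mm diameter from 110 to 140 mm; 0.14 to 0.28 kg. Origin at the centre of its underside, z axis towards the cap. It leans about 35 degrees from vertical, foot in the end place, its side on the top edge of the end board.
- bottle_a: Standing bottle, same size, origin centre of underside, z to the cap. One of three in the other places of the tray.
- bottle_b: Standing bottle, as bottle_a.
- bottle_c: Standing bottle, as bottle_a.
- rack: Fixed plywood rack, base 200 (x) x 150 (y) mm, origin on the bench. Two square sockets (27 mm inside, 60 mm deep) at x = -50 and +50 mm lean 40 degrees from vertical towards the rack's +y; their mouths are about 78 mm above the bench (upper edge 87 mm).
- long_leg: The longer of two round wooden legs, 180 mm over all: 24 mm diameter from foot to 64 mm, 30 mm diameter from 72 to 162 mm, collar 36 mm diameter to 169 mm, steel stud (8 mm) to 180 mm; 0.08 to 0.17 kg. Origin at the centre of its foot, z axis along the leg to the stud. Its foot starts in either socket, loose, leaning about 44 degrees from vertical; drawn 60 mm along its axis it is out.
- long_leg_mid (a point): Middle of the long leg, on its axis 90 mm from the foot (30 mm diameter here; its centre of mass is 5 to 10 mm nearer the stud).
- short_leg: The shorter leg, 130 mm over all, same diameters (30 mm diameter from 72 to 112 mm, collar to 119 mm), in the other socket; leave it.
- tape: Roll of paper tape lying flat, 90 mm diameter, 30 mm high, origin under its centre; bystander.
- tack_tin: Steel tin, 60 mm diameter, 50 mm high, origin under its centre; bystander.
- carton: Small carton 90 x 60 x 40 mm, origin under its centre; bystander.
- hammer: Hammer lying flat, 280 mm long, handle to its -x; bystander.
- offcut: Wood offcut 100 x 45 x 30 mm, origin under its centre; bystander.
Mind the look-alikes: they are no part of the job. What is shaped like the long_leg but green or red is not meant.

How it is judged:
On the way, in this order (a step that is already met when the one before it is completed fails the run):
1. the tipped bottle stands upright in the end place of the tray, let go (angle between fallen_bottle's own z axis and vertical below 0.1 rad and horizontal distance between fallen_bottle and tray_place below 0.015 m and z of fallen_bottle in the frame of tray_place between -0.003 and 0.003 m and contact force between fallen_bottle and the arm below 0.05 N and contact force between fallen_bottle and the fingers below 0.05 N), for 0.2 s.
2. the long leg is drawn clear of the rack, in the gripper (contact force between long_leg and the fingers above 1 N and contact force between long_leg and rack below 0.05 N and height (world z) of long_leg above 0.08 m), for 0.1 s.
At the end, for the whole second after the job is handed in: All bottles upright within 0.1 rad, the righted one let go within 15 mm of its place; long leg gripped (over 1 N), still, level within 0.18 rad, along the row within 0.26 rad, its middle within 40 mm across and 70 mm along of the tray's middle, 175 to 300 mm up, touching nothing else (all of step 1 and linear speed of fallen_bottle below 0.02 m/s and angle between each of bottle_a, bottle_b, bottle_c's own z axis and vertical below 0.1 rad and angle between long_leg's own z axis and vertical between 1.391 and 1.751 rad and angle between the z axis of long_leg and the y axis of tray, either way round below 0.26 rad and x of long_leg_mid in the frame of tray between -0.04 and 0.04 m and y of long_leg_mid in the frame of tray between -0.07 and 0.07 m and height (world z) of long_leg_mid between 0.175 and 0.3 m and contact force between long_leg and the fingers above 1 N and linear speed of long_leg below 0.03 m/s and contact force between long_leg and rack below 0.05 N and contact force between long_leg and tray below 0.05 N and contact force between long_leg and fallen_bottle below 0.05 N and contact force between long_leg and short_leg below 0.05 N and contact force between long_leg and bottle_a below 0.05 N and contact force between long_leg and bottle_b below 0.05 N and contact force between long_leg and bottle_c below 0.05 N); the arm keeps its last pose, push and grip.
It fails at once if a standing bottle is knocked over or shoved out of its spot (angle between any of bottle_a, bottle_b, bottle_c's own z axis and vertical above 0.35 rad or distance of any of bottle_a, bottle_b, bottle_c from where it was at the start of the episode above 0.025 m).
It fails at once if the short leg or another bystander is disturbed (distance of any of tape, tack_tin, carton, hammer, offcut, short_leg from where it was at the start of the episode above 0.03 m).
It also fails if it takes over 64 s, if anything falls off the work surface, if the arm or the gripper's body presses on something with over 40 N, if the wrist force passes 120 N, or if a joint passes its speed limit or range.

ROBOT

A 6-joint arm with a two-finger parallel gripper is mounted at the origin on the work surface. World frame = base frame: x ahead of the robot, y to its left, z up, the work surface at z = 0. Lengths are in m, angles in rad, forces in N, time in s.
With the tool pointing down it reaches from about 0.35 to 0.725 m from the base axis. Payload 4.3 kg.
Tool frame: the origin (TCP) lies midway between the tips of the shut fingers; the grasp point (between the pads) lies 19 mm behind it; z points along the fingers, y is the line along which they close (so a half turn about z gives the same grasp; the last joint's range is limited). The gripper opens to 85 mm and grips with 20 to 120 N. Pads are 22 mm wide; open, the fingers measure 114 mm over their backs; the gripper's body (76 mm by 85 mm) begins 54 mm behind the grasp point. The pads swing forward as they close: fully open they stand 13 mm farther back than shut.
Start: joints at [-1.415, 0.377, 0.081, 1.274, 0, 1.46], TCP at [0.151, -0.555, 0.231] pointing down, gripper open.
Joint ranges: [-2.72, 2.72], [-0.84, 1.66], [-1.02, 1.22], [-1.77, 2.12], [-1.37, 1.28], [-3.14, 3.14]. Speed limits (rad/s): [2.57, 2.57, 3.14, 3.14, 3.14, 3.14].

INTERFACE

Orientations are given as a rotation vector (axis times angle).
In Python, from workcell import get_obs, snapshot, close_job gives the robot as it stands. The module is installed in compiled form; this text tells all that it offers.
- The arm moves only by the tool drive_tool, never from a script. Its argument "increments" is a list of rows, each an object with "linear": the shift along the tool's x, y, z in cm, a list of three; "turn": the turn, a rotation vector about the tool's x, y, z in rad, a list of three. In form: [{"linear": [dx, dy, dz], "turn": [rx, ry, rz]}, ...]. A call has 1 to 8 rows; each row shifts and turns the commanded pose from where the row before left it, along the tool's axes as they then stand; what a row does not reach is not made up. A row lasts 1/10 s, in which the tool goes at most 50 mm and 8.59 degrees, less where a joint would pass 70% of its speed; a pose out of reach is approached as far as the arm can. A call with a gripper value outside its range is refused whole. "gripper" is the opening, from 0 (shut) to 1 (fully open), set as the call begins (left out, the last holds). The fingers move at their own pace and stop on an object; "force" is the grip in N (left out, the last holds). Time passes only in rows, so rows that do not move let the fingers close. It gives the time, the measured TCP pose, the force, the opening and the grip force at its end, in the units of the state.
- get_obs(): the state, without advancing time (a new reading comes with each control period).
- snapshot(name): name is "side" or "top" or "wrist"; returns a dict with "frame" (420x560x3 uint8, blue, green, red), "mtx" (3x3 intrinsics, pixels), "origin" and "rotation" of the camera in the world; the wrist camera has in their place "mount" (4x4, takes a point from camera to tool coordinates, whose origin is the TCP and whose axes are the flange's). Camera axes: x right, y down, z forward; pixel columns grow to the right and rows downward; lengths in m; the calibration is good to about 2 mm. A picture is of the moment at which its call begins: read the wrist's pose just before it. There is no depth.
- close_job(): hands the job in; it is judged then, once.
The state is a dict: "time": time; "joint_positions": joint angles; "qd": joint speeds; "tau": joint torques, N m; "tcp_pos": TCP position; "tcp_rot": TCP orientation; "wrist_force": force on the tool from outside, world axes, zero at the start; "wrist_torque": the same for the moment, N m; "opening": opening from 0.0 (shut) to 1.0 (fully open); "gripper_force": force on a finger pad.
Only numpy, scipy, OpenCV 4.12 (cv2) and the standard library are available. Lean on these libraries where they do the work, as an engineer would, in place of code of your own. Each camera call takes 0.05 s, during which the arm holds its last target. There are 200 camera calls.

## Working session

There is one attempt and no reset: what is moved stays moved. The work goes in short steps, Python scripts to look and compute and a tool call to move; the robot and the scene stay as the last step left them, time stands still between calls to the robot, and variables do not carry over. Pictures are saved under pics/ and viewed, at most 10 in all, crops included, and the job is handed in when it is done.

Besides the shell and the picture viewer there is one more tool, called after "Request:" by a JSON object that holds its "fn" and its "kwargs", one argument or row to a line. drive_tool: Moves the arm, as the interface text tells. Its arguments: {"type":"object","properties":{"increments":{"type":"array","items":{"type":"object","properties":{"linear":{"type":"array","items":{"type":"number"}},"turn":{"type":"array","items":{"type":"number"}}}}},"gripper":{"type":"number"},"force":{"type":"number"}},"required":["increments"]}

```bash
mkdir -p pics; cat > h.py <<'E'
import numpy as np, cv2, json, pickle
from scipy.spatial.transform import Rotation as R
from workcell import get_obs, snapshot, close_job
def snap(name,tag):
    o=get_obs(); s=snapshot(name)
    if 'mount' in s:
        T=np.eye(4);T[:3,:3]=R.from_rotvec(o['tcp_rot']).as_matrix();T[:3,3]=o['tcp_pos']
        M=T@np.array(s['mount']); s['origin']=M[:3,3]; s['rotation']=M[:3,:3]
    cv2.imwrite(f'pics/{tag}.png',s['frame']); pickle.dump(s,open(f'pics/{tag}.pkl','wb')); return s
def load(tag): return pickle.load(open(f'pics/{tag}.pkl','rb'))
def rmat(s):
    r=np.array(s['rotation']); return r if r.shape==(3,3) else R.from_rotvec(r).as_matrix()
def ray(s,u,v):
    d=rmat(s)@np.linalg.solve(s['mtx'],[u,v,1.]); return np.array(s['origin']),d/np.linalg.norm(d)
def plane(s,u,v,z):
    o,d=ray(s,u,v); return o+d*(z-o[2])/d[2]
def tri(s1,p1,s2,p2):
    a,d=ray(s1,*p1);b,e=ray(s2,*p2)
    t=np.linalg.lstsq(np.c_[d,-e],b-a,rcond=None)[0]
    p,q=a+t[0]*d,b+t[1]*e; return (p+q)/2,np.linalg.norm(p-q)
def proj(s,P):
    c=rmat(s).T@(np.array(P)-np.array(s['origin'])); q=np.array(s['mtx'])@c; return q[:2]/q[2]
E
python3 - <<'E'
from h import *
a=snap('top','top0');b=snap('side','side0')
for s in (a,b): print(np.round(s['origin'],3),np.round(rmat(s),3).tolist(),s['mtx'][0][0])
print(get_obs())
E
```

```text
[0.517 0.072 1.147] [[-0.009, -0.998, 0.056], [-1.0, 0.01, 0.018], [-0.019, -0.056, -0.998]] 410.55801686758656
[0.416 0.953 0.688] [[-0.984, -0.1, 0.149], [-0.18, 0.548, -0.817], [0.001, -0.831, -0.557]] 402.344894995027
{'time': 0.1, 'joint_positions': array([-1.41529369e+00,  3.78011690e-01,  7.98091970e-02,  1.27439883e+00,
        2.29423715e-06,  1.46050159e+00]), 'qd': array([-0.00152094, -0.00173028,  0.00137994,  0.00205565, -0.00198181,
       -0.00044369]), 'tau': array([ 1.14905644e-03, -4.64696538e+01,  2.70580924e+01,  1.21089653e-02,
       -7.94859261e-05,  2.29740877e-06]), 'tcp_pos': array([ 0.15096169, -0.55424382,  0.23046117]), 'tcp_rot': array([-3.11210129e+00, -4.16046459e-01,  6.04456337e-05]), 'wrist_force': array([-0.1512489,  0.2028505, -0.8138322]), 'wrist_torque': array([-0.02602299, -0.03099816,  0.0459705 ]), 'gripper_force': 0.0, 'opening': 1.0019340164351336}
```

View pics/top0.png

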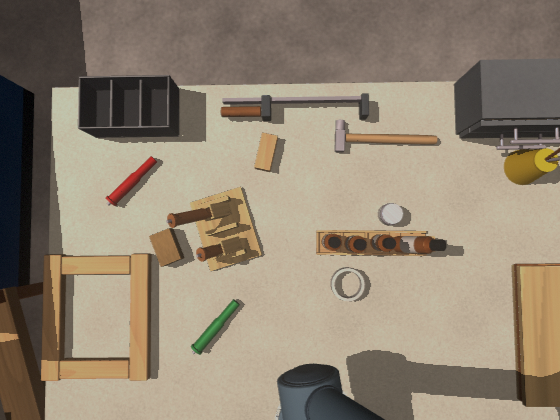

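View pics/side0.png

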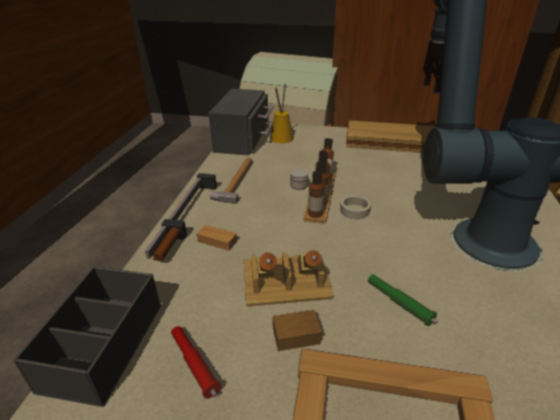

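The top view shows the tray at about (317–430, 231–255), with the tipped bottle's cap at (440, 245). The rack is around (228, 230), with wooden legs at (170–230, 215) and (200–245, 252). The red (130, 180) and green (215, 327) legs are look-alikes. Of the two wooden legs, the upper one looks longer, so I'll confirm that in an enlarged crop.

```bash
python3 - <<'E'
from h import *
a=load('top0');f=a['frame']
c1=cv2.resize(f[180:280,155:275],None,fx=5,fy=5,interpolation=cv2.INTER_CUBIC)[:, :]
c2=cv2.resize(f[220:270,305:465],None,fx=5,fy=5,interpolation=cv2.INTER_CUBIC)
c1=cv2.resize(f[180:275,155:270],None,fx=3.5,fy=3.5,interpolation=cv2.INTER_CUBIC)
out=np.zeros((c1.shape[0]+c2.shape[0],800,3),np.uint8)
out[:c1.shape[0],:c1.shape[1]]=c1; out[c1.shape[0]:,:c2.shape[1]]=c2
b=load('side0')['frame']; c3=cv2.resize(b[240:310,235:335],None,fx=3.9,fy=3.9,interpolation=cv2.INTER_CUBIC)
out[:c3.shape[0],405:405+c3.shape[1]]=c3
cv2.imwrite('pics/crop1.png',out);print(out.shape)
E
```

```text
(582, 800, 3)
```

View pics/crop1.png

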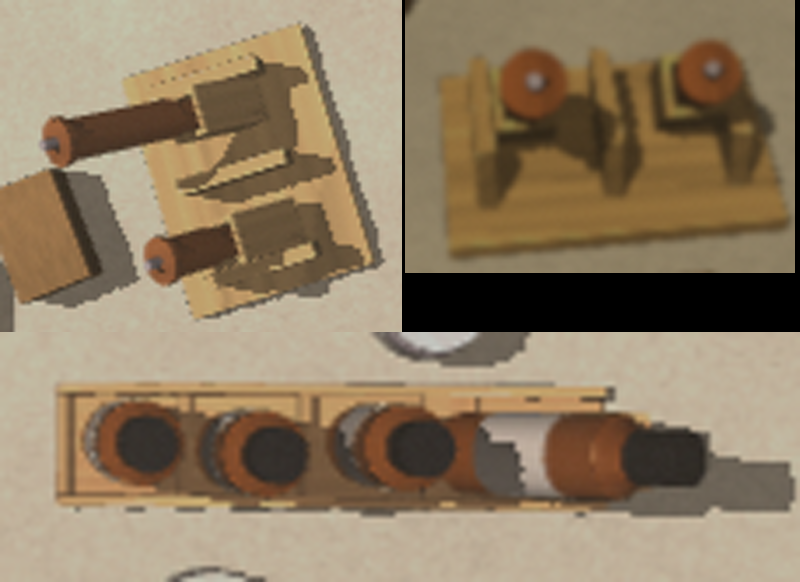

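In the crop the upper leg (stud at top pixel ~(168, 221)) is clearly the long one: it shows about 40 px beyond its socket, against ~20 px for the lower leg (stud ~(199, 255)). It is natural wood, so it isn't one of the coloured look-alikes.

```bash
python3 - <<'E'
from h import *
np.set_printoptions(precision=4,suppress=True)
a=load('top0');b=load('side0')
def cr(c,k,u0,v0,off=0): return ((c[0]+.5)/k-.5+u0,(c[1]-off+.5)/k-.5+v0)
t=lambda c:cr(c,5,305,220,332)
r=lambda c:cr(c,3.5,155,180)
s=lambda c:cr((c[0]-405,c[1]),3.9,235,240)
for n,c,z in [('trayTL',(58,385),.014),('trayBL',(58,503),.014),('trayTR',(612,388),.014),('capa',(148,444),.14),('capb',(275,455),.14),('capc',(421,448),.14),('fcapStart',(625,457),.115),('fcapEnd',(705,458),.11)]:
    print(n,plane(a,*t(c),z))
for n,c in [('r1',(125,80)),('r2',(300,25)),('r3',(378,263)),('r4',(200,318))]: print(n,plane(a,*r(c),.01))
print('longstud',tri(a,r((47,145)),b,s((536,82))))
print('shortstud',tri(a,r((152,265)),b,s((712,68))))
print('offc',[plane(a,*r(c),.03) for c in [(55,170),(98,272)]], 'tape',plane(a,349,285,.03),'tin',plane(a,392,214,.05))
E
```

```text
trayTL [ 0.5281 -0.0039  0.014 ]
trayBL [ 0.4634 -0.003   0.014 ]
trayTR [ 0.5238 -0.3069  0.014 ]
capa [ 0.4977 -0.0389  0.14  ]
capb [ 0.4919 -0.1006  0.14  ]
capc [ 0.4947 -0.1715  0.14  ]
fcapStart [ 0.4888 -0.2785  0.115 ]
fcapEnd [ 0.4879 -0.3199  0.11  ]
r1 [0.6084 0.3452 0.01  ]
r2 [0.651  0.2054 0.01  ]
r3 [0.4617 0.1443 0.01  ]
r4 [0.4196 0.2851 0.01  ]
longstud (array([0.552 , 0.3631, 0.1602]), np.float64(0.00015679736574990985))
shortstud (array([0.4679, 0.2975, 0.1271]), np.float64(0.0013889629269486475))
offc [array([0.5369, 0.3951, 0.03  ]), array([0.4574, 0.361 , 0.03  ])] tape [ 0.3799 -0.0889  0.03  ] tin [ 0.569  -0.2035  0.05  ]
```

The geometry agrees: the tray is 303 mm long as measured, the caps sit where the places should be, and the tipped cap's edge is within 1 mm of the 35° prediction. Next I'm turning the tool to close across the tray, then moving over.

Request:
{"fn": "drive_tool", "kwargs": {
  "increments": [
    {"turn":[0,0,-0.14],"linear":[0,0,0]},
    {"turn":[0,0,-0.14],"linear":[0,0,0]},
    {"turn":[0,0,-0.14],"linear":[0,0,0]},
    {"turn":[0,0,-0.14],"linear":[0,0,0]},
    {"turn":[0,0,-0.14],"linear":[0,0,0]},
    {"turn":[0,0,-0.14],"linear":[0,0,0]},
    {"turn":[0,0,-0.14],"linear":[0,0,0]},
    {"turn":[0,0,-0.14],"linear":[0,0,0]}
  ],
  "gripper": 1.0
}}

```text
time: 0.9
tcp_pos: [0.151, -0.5544, 0.2307]
tcp_rot: [-2.411, -2.013, -0.001]
wrist_force: [-0.6, -0.6, 0.3]
opening: 0.998
gripper_force: 0.0
```

Request:
{"fn": "drive_tool", "kwargs": {
  "increments": [
    {"turn":[0,0,-0.09],"linear":[0,0,0]},
    {"turn":[0,0,-0.081],"linear":[0,0,0]},
    {"linear":[2.2,3.4,0],"turn":[0,0,0]},
    {"linear":[2.2,3.4,0],"turn":[0,0,0]},
    {"linear":[2.2,3.4,0],"turn":[0,0,0]},
    {"linear":[2.2,3.4,0],"turn":[0,0,0]},
    {"linear":[2.2,3.4,0],"turn":[0,0,0]}
  ]
}}

```text
time: 1.6
tcp_pos: [0.3236, -0.4459, 0.2309]
tcp_rot: [-2.237, -2.205, -0.0]
wrist_force: [-0.4, -1.7, 0.8]
opening: 1.001
gripper_force: 0.0
```

Request:
{"fn": "drive_tool", "kwargs": {
  "increments": [
    {"linear":[1,3.4,0],"turn":[0,0,0]},
    {"linear":[1,3.4,0],"turn":[0,0,0]},
    {"linear":[1,3.4,0],"turn":[0,0,0]},
    {"linear":[1,3.4,0],"turn":[0,0,0]},
    {"linear":[1,2.5,0],"turn":[0,0,0]},
    {"linear":[0,0,0],"turn":[0,0,0]},
    {"linear":[0,0,0],"turn":[0,0,0]}
  ]
}}

```text
time: 2.3
tcp_pos: [0.4842, -0.399, 0.2306]
tcp_rot: [-2.235, -2.206, 0.001]
wrist_force: [0.3, 0.4, -0.2]
opening: 1.0
gripper_force: 0.0
```

```bash
cat >> h.py <<'E'
def Rt(): return R.from_rotvec(get_obs()['tcp_rot']).as_matrix()
def delta(pos,rot=None):
    "remaining shift in tool axes (cm) and turn (rad), from the measured pose"
    o=get_obs(); M=R.from_rotvec(o['tcp_rot']).as_matrix()
    print('tcp',np.round(o['tcp_pos'],4),'lin cm',np.round(100*M.T@(np.array(pos)-o['tcp_pos']),2),'j',np.round(o['joint_positions'],2),'t',round(o['time'],2))
    if rot is not None: print('turn',np.round(R.from_matrix(M.T@rot).as_rotvec(),3))
def rotm(x,z):
    "tool orientation from z and approximate x"
    z=np.array(z,float);z/=np.linalg.norm(z);x=np.array(x,float);x-=z*(x@z);x/=np.linalg.norm(x);return np.c_[x,np.cross(z,x),z]
yt=np.array([.0142,.9999,0]); Z=np.array([0,0,1.])
E
python3 - <<'E'
from h import *
t=np.radians(35)
delta([.489,-.3307,.24],rotm(yt,yt*np.sin(t)-Z*np.cos(t)))
snap('wrist','w1')
E
```

```text
tcp [ 0.4842 -0.399   0.2306] lin cm [ 6.84  0.39 -0.94] j [-0.79  0.49  0.25  1.34 -0.    0.79] t 2.3
turn [-0.002  0.61   0.001]
```

View pics/w1.png

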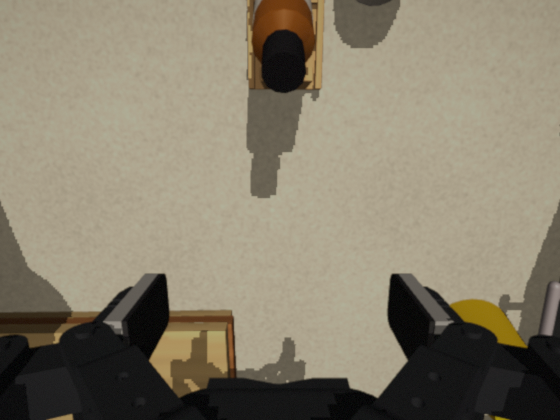

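The wrist view shows the tipped bottle's cap end at about (284, 72) and the tray's outer edges at columns 249 and 322, near row 85.

```bash
python3 - <<'E'
from h import *
np.set_printoptions(precision=4,suppress=True)
s=load('w1')
print('cap',plane(s,284,72,.133), 'capstem',plane(s,284,40,.12),'body',plane(s,283,25,.09))
for p in [(249,85),(322,85),(248,10),(324,10)]: print(plane(s,*p,.014))
E
```

```text
cap [ 0.4884 -0.3048  0.133 ] capstem [ 0.4887 -0.2843  0.12  ] body [ 0.4886 -0.2689  0.09  ]
[ 0.4578 -0.302   0.014 ]
[ 0.5254 -0.3028  0.014 ]
[ 0.4589 -0.2396  0.014 ]
[ 0.5259 -0.2404  0.014 ]
```

Request:
{"fn": "drive_tool", "kwargs": {
  "increments": [
    {"linear":[2.3,0.2,0],"turn":[0,0,0]},
    {"linear":[2.3,0.1,-1],"turn":[0,0,0]},
    {"linear":[2.2,0.1,0],"turn":[0,0,0]},
    {"linear":[0,0,0],"turn":[0,0.122,0]},
    {"linear":[0,0,0],"turn":[0,0.122,0]},
    {"linear":[0,0,0],"turn":[0,0.122,0]},
    {"linear":[0,0,0],"turn":[0,0.122,0]},
    {"linear":[0,0,0],"turn":[0,0.122,0]}
  ]
}}

```text
time: 3.15
tcp_pos: [0.4889, -0.3317, 0.2437]
tcp_rot: [-1.887, -1.861, -0.599]
wrist_force: [1.1, 0.3, -0.3]
opening: 1.002
gripper_force: 0.0
```

```bash
python3 - <<'E'
from h import *
t=np.radians(35)
delta([.490,-.3307,.171],rotm(yt,yt*np.sin(t)-Z*np.cos(t)))
E
```

```text
tcp [ 0.4889 -0.3317  0.2437] lin cm [-4.09  0.09  6.01] j [-0.9   0.86  0.77  1.97  0.37  0.59] t 3.15
turn [ 0.002 -0.001  0.001]
```

Request:
{"fn": "drive_tool", "kwargs": {
  "increments": [
    {"linear":[-2.0,0,3],"turn":[0,0,0]},
    {"linear":[-2.1,0,3],"turn":[0,0,0]},
    {"linear":[0,0,2],"turn":[0,0,0]},
    {"linear":[0,0,2],"turn":[0,0,0]},
    {"linear":[0,0,0],"turn":[0,0,0]},
    {"linear":[0,0,0],"turn":[0,0,0]}
  ]
}}

```text
time: 3.75
tcp_pos: [0.4893, -0.3078, 0.1372]
tcp_rot: [-1.888, -1.862, -0.594]
wrist_force: [0.1, -0.7, 0.7]
opening: 0.999
gripper_force: 0.0
```

```bash
python3 - <<'E'
from h import *
t=np.radians(35)
delta([.489,-.2848,.1054],rotm(yt,yt*np.sin(t)-Z*np.cos(t)))
E
```

```text
tcp [ 0.4893 -0.3078  0.1372] lin cm [ 0.07 -0.06  3.92] j [-0.88  0.83  0.43  1.66  0.38  0.61] t 3.75
turn [-0.     0.001  0.   ]
```

Request:
{"fn": "drive_tool", "kwargs": {
  "increments": [
    {"linear":[0,0,1.3],"turn":[0,0,0]},
    {"linear":[0,0,1.3],"turn":[0,0,0]},
    {"linear":[0.1,0,1.3],"turn":[0,0,0]},
    {"linear":[0,0,0],"turn":[0,0,0]}
  ]
}}

```text
time: 4.15
tcp_pos: [0.4899, -0.2847, 0.1051]
tcp_rot: [-1.888, -1.862, -0.594]
wrist_force: [0.4, 0.3, 0.4]
opening: 1.003
gripper_force: 0.0
```

Request:
{"fn": "drive_tool", "kwargs": {
  "increments": [
    {"linear":[0,0,0],"turn":[0,0,0]},
    {"linear":[0,0,0],"turn":[0,0,0]},
    {"linear":[0,0,0],"turn":[0,0,0]},
    {"linear":[0,0,0],"turn":[0,0,0]},
    {"linear":[0,0,0],"turn":[0,0,0]},
    {"linear":[0,0,0],"turn":[0,0,0]},
    {"linear":[0,0,0],"turn":[0,0,0]},
    {"linear":[0,0,0],"turn":[0,0,0]}
  ],
  "gripper": 0,
  "force": 50
}}

```text
time: 4.95
tcp_pos: [0.4901, -0.2853, 0.1049]
tcp_rot: [-1.889, -1.862, -0.594]
wrist_force: [-0.6, -3.8, 5.4]
opening: 0.31
gripper_force: 48.9
```

Request:
{"fn": "drive_tool", "kwargs": {
  "increments": [
    {"linear":[0,0,0],"turn":[0,0,0]},
    {"linear":[0,0,0],"turn":[0,0,0]},
    {"linear":[0,0,0],"turn":[0,0,0]},
    {"linear":[0,0,0],"turn":[0,0,0]}
  ]
}}

```text
time: 5.35
tcp_pos: [0.4901, -0.2853, 0.1049]
tcp_rot: [-1.889, -1.862, -0.594]
wrist_force: [-0.7, -3.9, 4.2]
opening: 0.31
gripper_force: 48.9
```

Request:
{"fn": "drive_tool", "kwargs": {
  "increments": [
    {"linear":[0.6,0,-0.8],"turn":[0,0,0]},
    {"linear":[1.1,0,-1.6],"turn":[0,0,0]},
    {"linear":[1.1,0,-1.6],"turn":[0,0,0]},
    {"linear":[1.1,0,-1.6],"turn":[0,0,0]},
    {"linear":[1.1,0,-1.6],"turn":[0,0,0]},
    {"linear":[1.1,0,-1.6],"turn":[0,0,0]},
    {"linear":[1.1,0,-1.6],"turn":[0,0,0]},
    {"linear":[0.8,0,-1.2],"turn":[0,0,0]}
  ]
}}

```text
time: 6.15
tcp_pos: [0.4898, -0.2851, 0.2464]
tcp_rot: [-1.887, -1.861, -0.594]
wrist_force: [0.1, -0.9, -2.4]
opening: 0.315
gripper_force: 49.2
```

Request:
{"fn": "drive_tool", "kwargs": {
  "increments": [
    {"linear":[0,0,0],"turn":[0,-0.1,0]},
    {"linear":[0,0,0],"turn":[0,-0.1,0]},
    {"linear":[0,0,0],"turn":[0,-0.1,0]},
    {"linear":[0,0,0],"turn":[0,-0.1,0]},
    {"linear":[0,0,0],"turn":[0,-0.1,0]},
    {"linear":[0,0,0],"turn":[0,-0.11,0]},
    {"linear":[0,0,0],"turn":[0,0,0]},
    {"linear":[0,0,0],"turn":[0,0,0]}
  ]
}}

```text
time: 6.95
tcp_pos: [0.4893, -0.2843, 0.2452]
tcp_rot: [-2.233, -2.205, -0.002]
wrist_force: [-0.0, -0.9, -2.4]
opening: 0.318
gripper_force: 50.0
```

```bash
python3 - <<'E'
from h import *
delta([.492,-.2635,.114],rotm(yt,-Z))
a=snap('wrist','w2');b=snap('side','side2')
f=cv2.resize(b['frame'][80:240,270:390],None,fx=2.6,fy=2.6,interpolation=cv2.INTER_CUBIC)
o=np.zeros((420,800,3),np.uint8);o[:f.shape[0],:f.shape[1]]=f
t=snap('top','top2')['frame'][215:275,300:460];t=cv2.resize(t,None,fx=3,fy=3);o[:t.shape[0],315:315+t.shape[1]]=t
w=cv2.resize(a['frame'],None,fx=.55,fy=.55);o[185:185+w.shape[0],320:320+w.shape[1]]=w
cv2.imwrite('pics/c2.png',o)
E
```

```text
tcp [ 0.4893 -0.2843  0.2452] lin cm [ 2.04  0.26 13.13] j [-0.64  0.36  0.09  1.3   0.    0.94] t 6.95
turn [-0.001 -0.003  0.002]
```

View pics/c2.png

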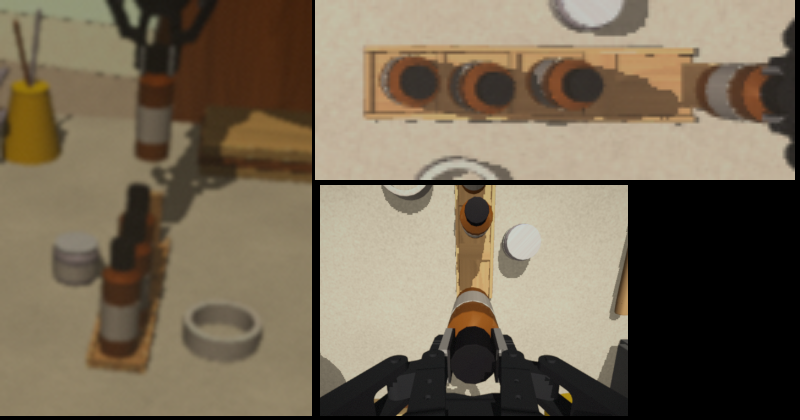

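The bottle is held and looks roughly upright. I'll check its tilt from the foot edge in the top view, at about column 427.

```bash
python3 - <<'E'
from h import *
np.set_printoptions(precision=4,suppress=True)
s=load('top2');f=s['frame']
print(plane(s,427.3,245,.14), proj(s,[.489,-.2623,.139]),proj(s,[.489,-.2843,.139]))
hsv=cv2.cvtColor(f,cv2.COLOR_BGR2HSV)
print(hsv[245,418:445].tolist())
w=load('w2')
for z,rr in((.139,.022),(.239,.022)): print(z,proj(w,[.489,-.2843+rr,z]),proj(w,[.489-rr,-.2843,z]),proj(w,[.489+rr,-.2843,z]))
# side: body left/right edges by row
b=load('side2');g=cv2.cvtColor(b['frame'],cv2.COLOR_BGR2HSV)
for z in(.139,.16,.19,.235): print(z,proj(b,[.489,-.2843,z]))
for v in range(108,144,4):
    m=np.where((g[v,315:345,1]>60))[0]+315; print(v,b['frame'][v,318:342].sum(1).tolist())
E
```

```text
[ 0.4886 -0.2644  0.14  ] [426.2815 244.8198] [435.3896 244.7456]
[[15, 118, 108], [15, 126, 180], [15, 126, 193], [15, 126, 193], [14, 122, 138], [14, 121, 122], [15, 121, 120], [15, 117, 120], [14, 128, 112], [12, 141, 92], [11, 145, 88], [12, 149, 87], [14, 51, 120], [13, 43, 126], [16, 43, 126], [16, 43, 125], [14, 43, 126], [14, 46, 128], [14, 42, 128], [12, 96, 109], [11, 133, 90], [12, 149, 87], [12, 145, 86], [12, 145, 88], [11, 158, 102], [12, 171, 131], [12, 169, 140]]
0.139 [278.1319 186.1176] [247.2798 217.2675] [309.6709 216.624 ]
0.239 [278.1042 227.3844] [228.8367 275.653 ] [328.489  274.6821]
0.139 [328.0048 139.9371]
0.16 [328.4118 133.9863]
0.19 [329.0061 125.2995]
0.235 [329.9266 111.8419]
108 [381, 384, 384, 382, 353, 285, 196, 136, 120, 117, 112, 108, 105, 107, 106, 106, 131, 152, 146, 130, 132, 135, 142, 141]
112 [319, 320, 319, 316, 285, 199, 138, 128, 134, 138, 148, 154, 156, 149, 144, 132, 123, 110, 111, 126, 136, 139, 142, 142]
116 [322, 323, 320, 302, 251, 169, 121, 116, 118, 120, 120, 115, 114, 114, 110, 106, 102, 101, 113, 130, 137, 136, 143, 144]
120 [323, 325, 324, 305, 254, 197, 170, 157, 141, 133, 130, 128, 122, 122, 128, 127, 125, 138, 151, 148, 137, 137, 141, 142]
124 [324, 326, 324, 300, 253, 233, 249, 264, 277, 277, 272, 267, 259, 247, 241, 222, 200, 172, 150, 140, 138, 137, 138, 140]
128 [368, 368, 366, 335, 269, 241, 250, 269, 276, 276, 271, 266, 256, 245, 232, 219, 199, 235, 320, 363, 367, 359, 358, 355]
132 [372, 375, 373, 345, 271, 241, 259, 273, 277, 275, 269, 264, 254, 244, 231, 210, 200, 247, 323, 361, 361, 361, 340, 283]
136 [375, 375, 358, 289, 190, 138, 134, 139, 147, 149, 147, 147, 141, 133, 125, 122, 169, 269, 338, 362, 361, 361, 351, 314]
140 [372, 370, 363, 329, 263, 201, 165, 145, 143, 140, 135, 133, 130, 131, 139, 168, 243, 326, 360, 354, 319, 258, 203, 179]
```

Request:
{"fn": "drive_tool", "kwargs": {
  "increments": [
    {"linear":[1.0,0.1,0],"turn":[0,0,0]},
    {"linear":[1.1,0.2,0],"turn":[0,0,0]},
    {"linear":[0,0,2.5],"turn":[0,0,0]},
    {"linear":[0,0,2.5],"turn":[0,0,0]},
    {"linear":[0,0,2.5],"turn":[0,0,0]},
    {"linear":[0,0,2.5],"turn":[0,0,0]},
    {"linear":[0,0,2.0],"turn":[0,0,0]},
    {"linear":[0,0,0],"turn":[0,0,0]}
  ]
}}

```text
time: 7.9
tcp_pos: [0.4911, -0.2625, 0.1222]
tcp_rot: [-2.232, -2.201, 0.001]
wrist_force: [-0.5, 1.1, -2.3]
opening: 0.315
gripper_force: 50.0
```

Request:
{"fn": "drive_tool", "kwargs": {
  "increments": [
    {"linear":[0,0,0],"turn":[0,0,0]},
    {"linear":[0,0,0.3],"turn":[0,0,0]},
    {"linear":[0,0,0.2],"turn":[0,0,0]},
    {"linear":[0,0,0.2],"turn":[0,0,0]},
    {"linear":[0,0,0],"turn":[0,0,0]}
  ]
}}

```text
time: 8.4
tcp_pos: [0.4932, -0.2647, 0.1185]
tcp_rot: [2.237, 2.205, 0.0]
wrist_force: [-0.1, -1.0, -0.5]
opening: 0.318
gripper_force: 50.0
```

Request:
{"fn": "drive_tool", "kwargs": {
  "increments": [
    {"linear":[0,0,0.1],"turn":[0,0,0]},
    {"linear":[0,0,0.1],"turn":[0,0,0]},
    {"linear":[0,0,0],"turn":[0,0,0]}
  ]
}}

```text
time: 8.7
tcp_pos: [0.493, -0.2646, 0.1162]
tcp_rot: [-2.237, -2.206, 0.0]
wrist_force: [-0.3, -0.2, -2.5]
opening: 0.312
gripper_force: 50.0
```

Request:
{"fn": "drive_tool", "kwargs": {
  "increments": [
    {"linear":[0,0,0.1],"turn":[0,0,0]},
    {"linear":[0,0,0.1],"turn":[0,0,0]},
    {"linear":[0,0,0],"turn":[0,0,0]},
    {"linear":[0,0,0],"turn":[0,0,0]}
  ]
}}

```text
time: 9.1
tcp_pos: [0.4931, -0.2646, 0.1143]
tcp_rot: [-2.237, -2.206, 0.0]
wrist_force: [-0.4, 0.9, -2.6]
opening: 0.315
gripper_force: 50.0
```

Request:
{"fn": "drive_tool", "kwargs": {
  "increments": [
    {"linear":[0,0,0.1],"turn":[0,0,0]},
    {"linear":[0,0,0],"turn":[0,0,0]},
    {"linear":[0,0,0],"turn":[0,0,0]}
  ]
}}

```text
time: 9.4
tcp_pos: [0.4931, -0.2647, 0.1134]
tcp_rot: [2.237, 2.206, -0.0]
wrist_force: [-0.5, -0.9, -2.4]
opening: 0.314
gripper_force: 50.0
```

Request:
{"fn": "drive_tool", "kwargs": {
  "increments": [
    {"linear":[0,0,0.1],"turn":[0,0,0]},
    {"linear":[0,0,0],"turn":[0,0,0]},
    {"linear":[0,0,0],"turn":[0,0,0]}
  ]
}}

```text
time: 9.7
tcp_pos: [0.4931, -0.2646, 0.1123]
tcp_rot: [-2.237, -2.206, 0.0]
wrist_force: [-0.6, -0.9, -2.4]
opening: 0.312
gripper_force: 50.0
```

Request:
{"fn": "drive_tool", "kwargs": {
  "increments": [
    {"linear":[0,0,0.1],"turn":[0,0,0]},
    {"linear":[0,0,0],"turn":[0,0,0]},
    {"linear":[0,0,0],"turn":[0,0,0]}
  ]
}}

```text
time: 10.0
tcp_pos: [0.4932, -0.2647, 0.1114]
tcp_rot: [2.237, 2.206, 0.0]
wrist_force: [-0.0, -0.2, -1.2]
opening: 0.319
gripper_force: 50.3
```

Request:
{"fn": "drive_tool", "kwargs": {
  "increments": [
    {"linear":[0,0,0.1],"turn":[0,0,0]},
    {"linear":[0,0,0],"turn":[0,0,0]},
    {"linear":[0,0,0],"turn":[0,0,0]}
  ]
}}

```text
time: 10.3
tcp_pos: [0.4934, -0.2648, 0.1114]
tcp_rot: [2.236, 2.205, 0.0]
wrist_force: [-2.8, 1.6, 6.3]
opening: 0.313
gripper_force: 51.2
```

Request:
{"fn": "drive_tool", "kwargs": {
  "increments": [
    {"linear":[0,0,0],"turn":[0,0,0]},
    {"linear":[0,0,0],"turn":[0,0,0]},
    {"linear":[0,0,0],"turn":[0,0,0]},
    {"linear":[0,0,0],"turn":[0,0,0]},
    {"linear":[0,0,0],"turn":[0,0,0]},
    {"linear":[0,0,0],"turn":[0,0,0]},
    {"linear":[0,0,0],"turn":[0,0,0]},
    {"linear":[0,0,0],"turn":[0,0,0]}
  ],
  "gripper": 1.0
}}

```text
time: 11.1
tcp_pos: [0.4932, -0.2646, 0.1103]
tcp_rot: [2.237, 2.206, -0.0]
wrist_force: [-0.8, 0.3, -0.4]
opening: 0.998
gripper_force: 0.0
```

Request:
{"fn": "drive_tool", "kwargs": {
  "increments": [
    {"linear":[0,0,-1],"turn":[0,0,0]},
    {"linear":[0,0,-2],"turn":[0,0,0]},
    {"linear":[0,0,-3],"turn":[0,0,0]},
    {"linear":[0,0,-3],"turn":[0,0,0]},
    {"linear":[0,0,-3],"turn":[0,0,0]},
    {"linear":[0,0,-3],"turn":[0,0,0]},
    {"linear":[0,0,-3],"turn":[0,0,0]},
    {"linear":[0,0,0],"turn":[0,0,0]}
  ]
}}

```text
time: 11.9
tcp_pos: [0.495, -0.2659, 0.296]
tcp_rot: [2.231, 2.2, 0.003]
wrist_force: [-0.3, 0.1, 0.9]
opening: 1.002
gripper_force: 0.0
```

```bash
python3 - <<'E'
from h import *
print(get_obs()['tcp_pos'])
a=snap('top','top3');b=snap('side','side3')
o=np.zeros((420,800,3),np.uint8)
f=cv2.resize(b['frame'][120:230,280:390],None,fx=2.7,fy=2.7,interpolation=cv2.INTER_CUBIC);o[:f.shape[0],:f.shape[1]]=f
t=cv2.resize(a['frame'][215:275,305:460],None,fx=3,fy=3,interpolation=cv2.INTER_CUBIC);o[:t.shape[0],310:310+t.shape[1]]=t
w=cv2.resize(snap('wrist','w3')['frame'],None,fx=.55,fy=.55);o[185:185+w.shape[0],320:320+w.shape[1]]=w
cv2.imwrite('pics/c3.png',o)
E
```

```text
[ 0.49497167 -0.26587179  0.29595094]
```

View pics/c3.png

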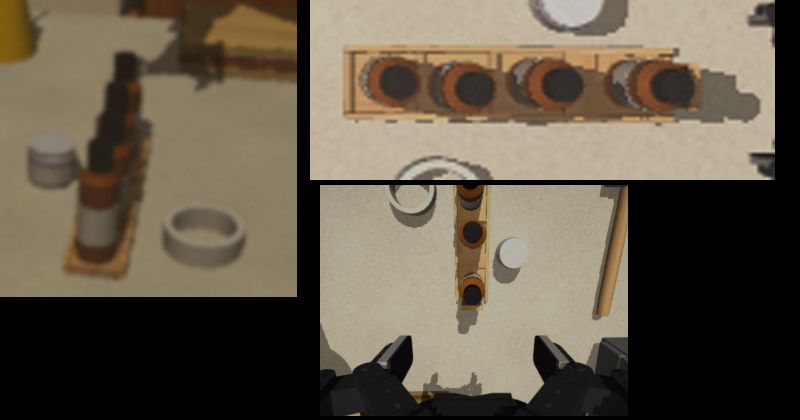

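The righted bottle stands in the end place, with its cap at top pixel ~(426, 244), and the others haven't moved. Now for the leg.

```bash
cat >> h.py <<'E'
stud=np.array([.552,.3631,.1602]); hd=np.array([-.29,.957,0]); hd/=np.linalg.norm(hd)
def leg(a=44,h=hd): a=np.radians(a); return np.sin(a)*h+np.cos(a)*Z, np.cos(a)*h-np.sin(a)*Z
E
python3 - <<'E'
from h import *
np.set_printoptions(precision=4,suppress=True)
s=load('top3');print('cap',plane(s,426.3,243.6,.146))
u,n=leg();foot=stud-.18*u;print('foot',foot)
for nm in('top0','side0'):
  a=load(nm); print(nm,[proj(a,foot+q*u) for q in(.07,.16,.18)])
g=foot+.105*u; t=g+.019*n; print('tcp',t,'pre',t-.1*n)
delta(t-.1*n,rotm(u,n))
E
```

```text
cap [ 0.4921 -0.2601  0.146 ]
foot [0.5883 0.2434 0.0307]
top0 [array([204.8969, 213.2618]), array([175.2034, 219.518 ]), array([168.0803, 221.0188])]
side0 [array([266.0629, 264.9996]), array([267.7998, 261.5084]), array([268.2377, 260.6282])]
tcp [0.5631 0.3263 0.0931] pre [0.584  0.2575 0.1625]
tcp [ 0.4931 -0.2646  0.2903] lin cm [52.33  8.36 12.78] j [-0.61  0.34  0.18  1.41 -0.    0.98] t 12.05
turn [ 0.124  0.797 -0.291]
```

Request:
{"fn": "drive_tool", "kwargs": {
  "increments": [
    {"linear":[4.5,0,0],"turn":[0,0,-0.1]},
    {"linear":[4.5,0,0],"turn":[0,0,-0.1]},
    {"linear":[4.5,0,0],"turn":[0,0,-0.1]},
    {"linear":[4.5,1,0],"turn":[0,0,0]},
    {"linear":[4.5,1,0],"turn":[0,0,0]},
    {"linear":[4.5,1,0],"turn":[0,0,0]},
    {"linear":[4.5,1,0],"turn":[0,0,0]},
    {"linear":[4.5,1,0],"turn":[0,0,0]}
  ]
}}

```text
time: 12.85
tcp_pos: [0.4646, 0.1011, 0.2889]
tcp_rot: [-1.881, -2.514, 0.003]
wrist_force: [0.3, 0.6, 1.5]
opening: 0.996
gripper_force: 0.0
```

```bash
python3 - <<'E'
from h import *
u,n=leg();foot=stud-.18*u
t=foot+.105*u+.019*n
p=t-.1*n; p[2]=.29
delta(p,rotm(u,n))
E
```

```text
tcp [0.4646 0.1011 0.2889] lin cm [11.64 15.87 -0.14] j [ 0.08  0.17 -0.05  1.35 -0.    1.37] t 12.85
turn [ 0.001  0.802 -0.009]
```

Request:
{"fn": "drive_tool", "kwargs": {
  "increments": [
    {"linear":[2.9,4,0],"turn":[0,0,0]},
    {"linear":[2.9,4,0],"turn":[0,0,0]},
    {"linear":[2.9,4,0],"turn":[0,0,0]},
    {"linear":[2.9,3.9,0],"turn":[0,0,-0.008]},
    {"linear":[0,0,0],"turn":[0,0.13,0]},
    {"linear":[0,0,0],"turn":[0,0.13,0]},
    {"linear":[0,0,0],"turn":[0,0.13,0]},
    {"linear":[0,0,0],"turn":[0,0.13,0]}
  ]
}}

```text
time: 13.65
tcp_pos: [0.5857, 0.2557, 0.2896]
tcp_rot: [-1.601, -2.158, -0.43]
wrist_force: [-0.3, -0.2, -0.5]
opening: 0.999
gripper_force: 0.0
```

Request:
{"fn": "drive_tool", "kwargs": {
  "increments": [
    {"linear":[0,0,0],"turn":[0,0.14,0]},
    {"linear":[0,0,0],"turn":[0,0.142,0]},
    {"linear":[0,0,0],"turn":[0,0,0]},
    {"linear":[0,0,0],"turn":[0,0,0]}
  ]
}}

```text
time: 14.05
tcp_pos: [0.5857, 0.2551, 0.2886]
tcp_rot: [-1.449, -1.948, -0.609]
wrist_force: [0.2, 0.5, 0.4]
opening: 1.002
gripper_force: 0.0
```

```bash
python3 - <<'E'
from h import *
np.set_printoptions(precision=4,suppress=True)
u,n=leg();foot=stud-.18*u
t=foot+.105*u+.019*n
delta(t-.1*n,rotm(u,n))
s=snap('wrist','w4')
for q in(.06,.1,.162,.18): print(q,proj(s,foot+q*u))
E
```

```text
tcp [0.5857 0.2551 0.2886] lin cm [-8.85 -0.05  8.98] j [-0.03  0.65  0.42  1.66  0.75  1.12] t 14.05
turn [-0.002  0.002 -0.003]
0.06 [278.2771 332.7226]
0.1 [278.2008 295.2027]
0.162 [278.0727 232.2639]
0.18 [278.0331 212.7954]
```

View pics/w4.png

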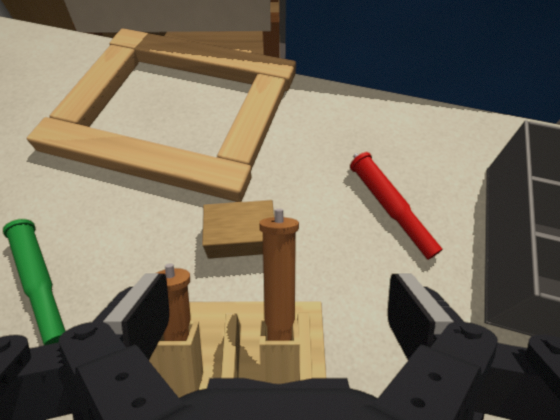

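The wrist view shows the long leg with its stud at (279, 213) and socket mouth at (280, 338), exactly where predicted. The short leg is at (172, 290), clear of the fingers.

Request:
{"fn": "drive_tool", "kwargs": {
  "increments": [
    {"linear":[-3,0,3],"turn":[0,0,0]},
    {"linear":[-3,0,3],"turn":[0,0,0]},
    {"linear":[-2.9,0,3],"turn":[0,0,0]},
    {"linear":[0,0,3],"turn":[0,0,0]},
    {"linear":[0,0,3],"turn":[0,0,0]},
    {"linear":[0,0,0],"turn":[0,0,0]},
    {"linear":[0,0,0],"turn":[0,0,0]}
  ]
}}

```text
time: 14.8
tcp_pos: [0.5722, 0.3011, 0.1236]
tcp_rot: [-1.444, -1.954, -0.613]
wrist_force: [-0.0, 0.2, 0.4]
opening: 1.002
gripper_force: 0.0
```

```bash
python3 - <<'E'
from h import *
u,n=leg();foot=stud-.18*u
delta(foot+.105*u+.019*n,rotm(u,n))
E
```

```text
tcp [0.5722 0.3011 0.1236] lin cm [-0.33 -0.13  4.05] j [0.04 0.7  0.07 1.2  0.77 1.21] t 14.8
turn [-0.001  0.002  0.004]
```

Request:
{"fn": "drive_tool", "kwargs": {
  "increments": [
    {"linear":[-0.1,-0.1,1.4],"turn":[0,0,0]},
    {"linear":[-0.1,0,1.4],"turn":[0,0,0]},
    {"linear":[-0.1,0,1.2],"turn":[0,0,0]},
    {"linear":[0,0,0],"turn":[0,0,0]}
  ]
}}

```text
time: 15.2
tcp_pos: [0.5643, 0.3252, 0.0931]
tcp_rot: [-1.446, -1.952, -0.614]
wrist_force: [-0.7, 0.3, 0.1]
opening: 0.999
gripper_force: 0.0
```

Request:
{"fn": "drive_tool", "kwargs": {
  "increments": [
    {"linear":[0,0,0],"turn":[0,0,0]},
    {"linear":[0,0,0],"turn":[0,0,0]},
    {"linear":[0,0,0],"turn":[0,0,0]},
    {"linear":[0,0,0],"turn":[0,0,0]},
    {"linear":[0,0,0],"turn":[0,0,0]},
    {"linear":[0,0,0],"turn":[0,0,0]},
    {"linear":[0,0,0],"turn":[0,0,0]},
    {"linear":[0,0,0],"turn":[0,0,0]}
  ],
  "gripper": 0,
  "force": 60
}}

```text
time: 16.0
tcp_pos: [0.5645, 0.3245, 0.0926]
tcp_rot: [-1.447, -1.95, -0.615]
wrist_force: [1.0, -3.4, 5.1]
opening: 0.326
gripper_force: 59.0
```

Request:
{"fn": "drive_tool", "kwargs": {
  "increments": [
    {"linear":[0,0,0],"turn":[0,0,0]},
    {"linear":[0,0,0],"turn":[0,0,0]},
    {"linear":[0,0,0],"turn":[0,0,0]}
  ]
}}

```text
time: 16.3
tcp_pos: [0.5645, 0.3246, 0.0925]
tcp_rot: [-1.447, -1.95, -0.614]
wrist_force: [0.9, -3.5, 5.6]
opening: 0.329
gripper_force: 59.1
```

Request:
{"fn": "drive_tool", "kwargs": {
  "increments": [
    {"linear":[0.7,0,0],"turn":[0,0,0]},
    {"linear":[1.2,0,0],"turn":[0,0,0]},
    {"linear":[1.2,0,0],"turn":[0,0,0]},
    {"linear":[1.2,0,0],"turn":[0,0,0]},
    {"linear":[1.2,0,0],"turn":[0,0,0]},
    {"linear":[1.2,0,0],"turn":[0,0,0]},
    {"linear":[1.2,0,0],"turn":[0,0,0]},
    {"linear":[0.6,0,0],"turn":[0,0,0]}
  ]
}}

```text
time: 17.1
tcp_pos: [0.5462, 0.3827, 0.1544]
tcp_rot: [-1.445, -1.95, -0.614]
wrist_force: [0.4, -0.0, -1.6]
opening: 0.33
gripper_force: 59.1
```

Request:
{"fn": "drive_tool", "kwargs": {
  "increments": [
    {"linear":[1.4,0,-1.4],"turn":[0,0,0]},
    {"linear":[2,0,-2],"turn":[0,0,0]},
    {"linear":[2,0,-2],"turn":[0,0,0]},
    {"linear":[2,0,-2],"turn":[0,0,0]},
    {"linear":[1.4,0,-1.4],"turn":[0,0,0]},
    {"linear":[0,0,0],"turn":[0,0,0]}
  ]
}}

```text
time: 17.7
tcp_pos: [0.5485, 0.38, 0.2811]
tcp_rot: [-1.445, -1.953, -0.62]
wrist_force: [0.5, 0.4, 0.2]
opening: 0.331
gripper_force: 59.2
```

```bash
python3 - <<'E'
from h import *
delta([.4937,-.154,.23],rotm(yt,-Z))
a=snap('side','side5')['frame'];b=snap('top','top5')['frame']; snap('wrist','w5')
cv2.imwrite('pics/c5.png',np.hstack([cv2.resize(a,(400,300)),cv2.resize(b,(400,300))]))
E
```

```text
tcp [0.5485 0.38   0.2811] lin cm [-38.01 -20.76 -32.13] j [0.16 0.55 0.24 1.38 0.79 1.39] t 17.7
turn [-0.118 -0.797  0.294]
```

View pics/c5.png

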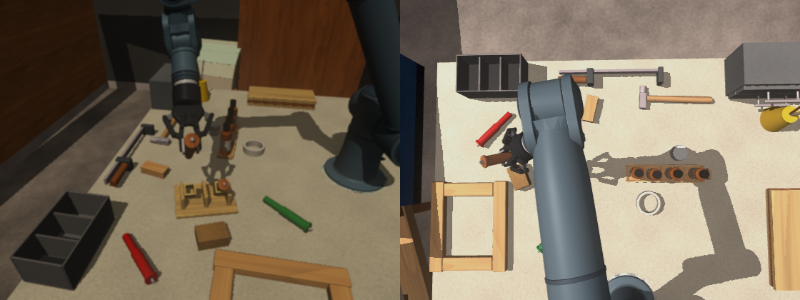

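The long leg is out of the rack and gripped, and the short leg, rack and bottles haven't moved. Next I'll level it.

Request:
{"fn": "drive_tool", "kwargs": {
  "increments": [
    {"linear":[0,0,0],"turn":[0,-0.1,0]},
    {"linear":[0,0,0],"turn":[0,-0.1,0]},
    {"linear":[0,0,0],"turn":[0,-0.1,0]},
    {"linear":[0,0,0],"turn":[0,-0.1,0]},
    {"linear":[0,0,0],"turn":[0,-0.1,0]},
    {"linear":[0,0,0],"turn":[0,-0.1,0]},
    {"linear":[0,0,0],"turn":[0,-0.1,0]},
    {"linear":[0,0,0],"turn":[0,-0.1,0]}
  ]
}}

```text
time: 18.65
tcp_pos: [0.5468, 0.3792, 0.276]
tcp_rot: [1.872, 2.523, -0.005]
wrist_force: [1.3, 0.0, -1.1]
opening: 0.329
gripper_force: 59.2
```

Request:
{"fn": "drive_tool", "kwargs": {
  "increments": [
    {"linear":[0,0,0],"turn":[0,0,0.1]},
    {"linear":[0,0,0],"turn":[0,0,0.1]},
    {"linear":[0,0,0],"turn":[0,0,0.1]},
    {"linear":[0,0,0],"turn":[0,0,0]},
    {"linear":[0,0,0],"turn":[0,0,0]}
  ]
}}

```text
time: 19.15
tcp_pos: [0.5468, 0.3791, 0.276]
tcp_rot: [-2.224, -2.215, 0.003]
wrist_force: [0.8, 1.0, -1.3]
opening: 0.329
gripper_force: 59.3
```

```bash
python3 - <<'E'
from h import *
delta([.4937,-.139,.28],rotm(yt,-Z))
E
```

```text
tcp [0.5468 0.3791 0.276 ] lin cm [-51.84  -5.1   -0.43] j [0.51 0.59 0.53 1.52 0.   2.08] t 19.15
turn [-0.003 -0.001  0.01 ]
```

Request:
{"fn": "drive_tool", "kwargs": {
  "increments": [
    {"linear":[-2,-0.4,0],"turn":[0,0,0.01]},
    {"linear":[-4,-0.4,0],"turn":[0,0,0]},
    {"linear":[-4,-0.4,0],"turn":[0,0,0]},
    {"linear":[-4,-0.4,0],"turn":[0,0,0]},
    {"linear":[-4,-0.4,0],"turn":[0,0,0]},
    {"linear":[-4,-0.4,0],"turn":[0,0,0]},
    {"linear":[-4,-0.4,0],"turn":[0,0,0]},
    {"linear":[-4,-0.4,0],"turn":[0,0,0]}
  ]
}}

```text
time: 19.95
tcp_pos: [0.51, 0.0783, 0.2767]
tcp_rot: [-2.236, -2.204, -0.001]
wrist_force: [0.5, 0.2, -1.3]
opening: 0.333
gripper_force: 59.3
```

Request:
{"fn": "drive_tool", "kwargs": {
  "increments": [
    {"linear":[-4,-0.4,0],"turn":[0,0,0]},
    {"linear":[-4,-0.4,0],"turn":[0,0,0]},
    {"linear":[-4,-0.4,0],"turn":[0,0,0]},
    {"linear":[-4,-0.4,0],"turn":[0,0,0]},
    {"linear":[-3,-0.3,0],"turn":[0,0,0]},
    {"linear":[-2,0,0],"turn":[0,0,0]},
    {"linear":[0,0,0],"turn":[0,0,0]},
    {"linear":[0,0,0],"turn":[0,0,0]}
  ]
}}

```text
time: 20.75
tcp_pos: [0.4881, -0.1298, 0.2763]
tcp_rot: [-2.237, -2.201, -0.002]
wrist_force: [0.2, -0.3, -1.5]
opening: 0.331
gripper_force: 59.3
```

```bash
python3 - <<'E'
from h import *
delta([.4937,-.139,.22],rotm(yt,-Z))
o=get_obs()
a=snap('side','side6')['frame'];b=snap('wrist','w6')['frame']; s=load('w6'); sd=load('side6')
for d in(-.105,.057,.075):
  P=o['tcp_pos']+[0,d,.019]; print(d,proj(s,P),proj(sd,P))
c=cv2.resize(a[80:240,240:400],(420,420),interpolation=cv2.INTER_CUBIC)
cv2.imwrite('pics/c6.png',np.hstack([c,cv2.resize(b,(373,280))[:280] if 0 else cv2.copyMakeBorder(cv2.resize(b,(373,280)),0,140,0,0,cv2.BORDER_CONSTANT)]))
E
```

```text
tcp [ 0.4881 -0.1298  0.2763] lin cm [-0.93  0.58  5.63] j [-0.39  0.23 -0.01  1.34  0.    1.2 ] t 20.75
turn [-0.001 -0.003 -0.002]
-0.105 [282.22790935 514.89162697] [330.17726477  98.13545871]
0.057 [277.19384862 149.977748  ] [325.10979622 117.77418407]
0.075 [276.41331957  93.39800066] [324.46809878 120.26105098]
```

View pics/c6.png

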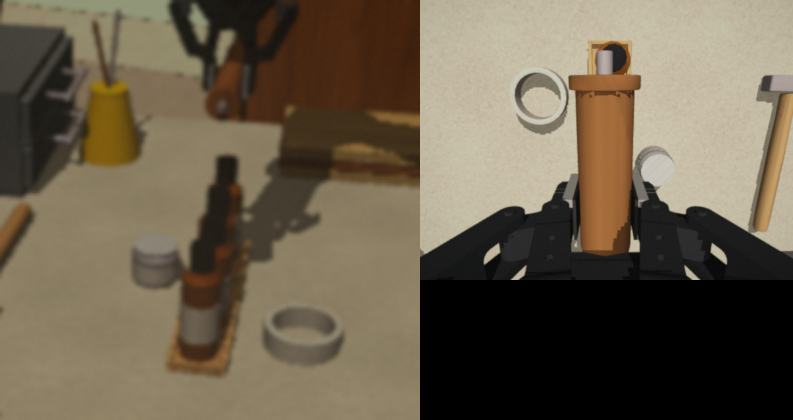

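The leg looks level, with its stud at wrist pixel (277, 80) and side pixel (324.6, 120.8). I'll triangulate that, then lower it.

```bash
python3 - <<'E'
from h import *
print(tri(load('w6'),(277.5,80),load('side6'),(324.6,120.8)), 'expected', get_obs()['tcp_pos']+[0,.075,.019])
E
```

```text
(array([ 0.48794857, -0.05077654,  0.295418  ]), np.float64(0.0011232567740147787)) expected [ 0.48826068 -0.05392365  0.29551089]
```

Request:
{"fn": "drive_tool", "kwargs": {
  "increments": [
    {"linear":[-0.5,0.3,1],"turn":[0,0,0]},
    {"linear":[-0.4,0.3,1.5],"turn":[0,0,0]},
    {"linear":[0,0,1.5],"turn":[0,0,0]},
    {"linear":[0,0,1],"turn":[0,0,0]},
    {"linear":[0,0,0.5],"turn":[0,0,0]},
    {"linear":[0,0,0],"turn":[0,0,0]},
    {"linear":[0,0,0],"turn":[0,0,0]},
    {"linear":[0,0,0],"turn":[0,0,0]}
  ]
}}

```text
time: 21.65
tcp_pos: [0.4948, -0.139, 0.2225]
tcp_rot: [-2.239, -2.204, -0.002]
wrist_force: [0.3, -1.0, -0.8]
opening: 0.329
gripper_force: 59.3
```

```bash
python3 - <<'E'
from h import *
delta([.4937,-.139,.22],rotm(yt,-Z)); o=get_obs(); print(o['gripper_force'],o['wrist_force'],np.abs(o['qd']).max())
snap('side','side7');snap('wrist','w7');t=snap('top','top7')
a=load('side7')['frame']
cv2.imwrite('pics/c7.png',np.hstack([cv2.resize(a[80:340,190:390],(320,416)),cv2.resize(t['frame'][170:290,150:440],(480,199),interpolation=cv2.INTER_CUBIC) if 0 else cv2.copyMakeBorder(cv2.resize(t['frame'][170:290,150:440],(480,199)),0,217,0,0,cv2.BORDER_CONSTANT)]))
E
```

```text
tcp [ 0.4948 -0.139   0.2225] lin cm [-0.   -0.11  0.25] j [-0.4   0.26 -0.11  1.2   0.    1.19] t 21.65
turn [ 0.001 -0.001 -0.002]
59.313736259937286 [ 0.3196197  -0.96012011 -0.80495273] 0.001386278569993254
```

View pics/c7.png

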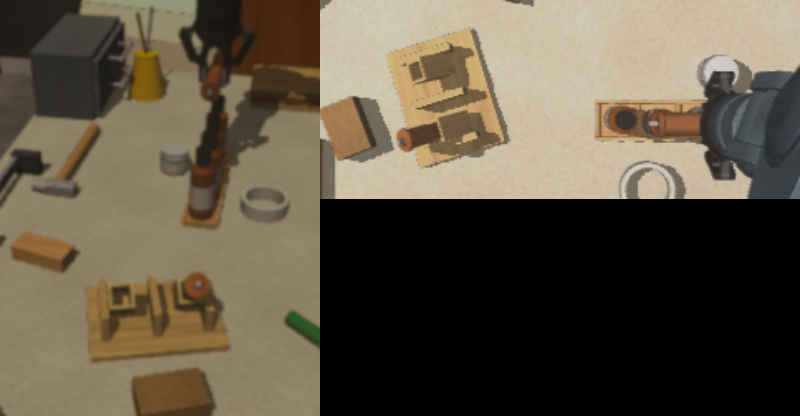

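The leg is held level and still over the tray's middle, its axis at about 0.24 m. The stud triangulates within 0.2 mm of level. The short leg, bottles and bystanders haven't moved.

```bash
python3 -c "from workcell import close_job; print(close_job())"
```

```text
the job is handed in; nothing more can be done
None
```

The job is handed in: the tipped bottle stands upright and released in the end place, and the long leg is gripped level along the row over mid-tray, about 8 cm above the caps; the verdict itself was not shown.

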